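# Lift the boiled egg out of the saucepan with tongs

## Robot

A 6-joint arm with a two-finger parallel gripper is mounted at the origin on a cart in front of the work surface, level with it; the furniture and walls round the work are solid. World frame = base frame: x ahead of the robot, y to its left, z up, the work surface at z = 0. Lengths are in m, angles in rad, forces in N, time in s.
With the tool pointing down it reaches from about 0.35 to 0.95 m from the base axis. Payload 17.4 kg.
Tool frame: the origin (TCP) lies on the centre line of the jaws, within the pads' length; the fingertips stand 11 mm ahead of it and the grasp point (between the pads) lies 8 mm behind it; z points along the fingers, y is the line along which they close (so a half turn about z gives the same grasp; the last joint's range is limited). The gripper opens to 93 mm and grips with 3 to 60 N. Pads are 15 mm wide; open, the fingers measure 128 mm over their backs; the gripper's body (75 mm by 188 mm) begins 65 mm behind the grasp point.
Start: joints at [-1.194, 0.116, 1.442, -0, 1.584, -0.038], TCP at [0.272, -0.618, 0.23] pointing down, gripper open.
Joint ranges: [-2.83, 2.83], [-0.83, 2.19], [0.07, 2.5], [-1.14, 4.28], [0.01, 3], [-2.97, 2.97]. Speed limits (rad/s): [1.89, 1.89, 2.22, 3.14, 3.14, 3.14].

## Interface

Orientations are given as a unit quaternion [w, x, y, z].
In Python, from station import arm gives the robot as it stands.
- The arm moves only by the shell command python3 -m inch 'ROWS'. ROWS is JSON, a list of rows, each a list of 3 entries, a list of its own where there are three numbers: the shift along the tool's x, y, z in units of 0.5 m (1.0 is 0.5 m), then the turn, a rotation vector about the tool's x, y, z in units of 0.5 rad (1.0 is 0.5 rad), then the opening, from 0 (shut) to 1 (fully open). A call has 1 to 5 rows; each row is the pose to reach, as a shift and turn from the pose commanded when the call began, along the tool's axes at that moment; what a row does not reach only later rows make up. A row lasts 1/10 s, in which the tool goes at most 50 mm and 8.59 degrees, less where a joint would pass 70% of its speed; a pose out of reach is approached as far as the arm can. A call with a number of a shift or a turn outside -1 to 1 is refused whole. A call with a gripper value outside its range is refused whole. The fingers move at their own pace and stop on an object; the grip force is fixed at half the most. Time passes only in rows, so rows that repeat a pose let the fingers close. It gives the time, the measured TCP pose, the force, the opening and the grip force at its end, in the units of the state.
- arm.state(): the state, without advancing time (a new reading comes with each control period).
- arm.capture(name): name is "scene" or "top"; returns a dict with "img" (400x640x3 uint8, red, green, blue), "K" (3x3 intrinsics, pixels), "rvec" (rotation vector, rad) and "tvec" (3), from world to camera coordinates, as OpenCV has them. Camera axes: x right, y down, z forward; pixel columns grow to the right and rows downward; lengths in m; the calibration is good to about 2 mm. A picture is of the moment at which its call begins. There is no depth.
- arm.job_done(): hands the job in; it is judged then, once.
The state is a dict: "time": time; "q": joint angles; "qd": joint speeds; "joint_efforts": joint torques, N m; "tool_pos": TCP position; "tcp_rot": TCP orientation; "contact_force": force on the tool from outside, world axes, zero at the start; "wrist_torque": the same for the moment, N m; "gripper_width": finger opening in m; "finger_force": force on a finger pad.
Only numpy, scipy, OpenCV 4.12 (cv2) and the standard library are available. Lean on these libraries where they do the work, as an engineer would, in place of code of your own. Each camera call takes 0.05 s, during which the arm holds its last target. There are 200 camera calls.

## Task

The boiled egg in the covered saucepan is too hot for the fingers. Take the lid off and set it level and centred on the small trivet, let go of it, then take the spring tongs out of their upright holder by their two arms, close their jaws on the egg and lift it out. Finish holding the egg still in the tongs above the saucepan, at least 6 cm over its rim; never touch the egg with the gripper, and leave the two spice jars beside the pan where they are.

Things in the scene. Friction and masses are not known exactly. Their poses are not given: they have to be found in the camera images.
- saucepan: Steel saucepan, 89 mm high, bowl 168 mm across outside, with a wire handle. Origin on the table under the place where handle and bowl meet; z up, the handle runs 154 mm along -y at 53 to 80 mm height, the bowl's axis is 70 mm along +y. A microwave 320 mm high stands on the table to the right (y below -0.34, x above 0.45): pass over or in front of it.
- pan_floor (a point): Centre of the saucepan's inner floor, on the bowl's axis, 7 mm above the table. The bowl is clear to 58 mm from the axis at all heights; its rim is 82 mm above this point, and the lid's underside rests on it.
- pan_lid: Round glass lid, 166 mm across, 0.22 kg, lying on the pan. Origin at the centre of its underside; z up. Its disc is 12 mm thick; a wire loop stands up from it.
- lid_loop (a point): Where to grip the lid: middle of its wire loop's bar, 39 mm above the lid's origin and 6 mm off its centre (to the lid's -y). The bar runs 42 mm along the lid's x, is 8 mm thick (lid's y) and 32 to 46 mm above the lid's origin; pinch it across, along the lid's y, with 20 to 60 N.
- trivet: Low round cast trivet on three feet, 112 mm across, its level top 30 mm above its origin (centre of the underside, on the table); it does not shift. A lid on it has its origin 29 mm above the trivet's origin.
- tongs_holder: Upright steel sleeve open at the top, 38 mm (x) by 100 mm (y), rim 87 mm above its origin (centre of its underside, on the table), inner floor 5 mm up; fixed to the table.
- tongs: Spring tongs, 194 mm long, 0.1 kg, standing jaws down in the holder, hinge end up (hinge axes 182 mm up). Origin midway between the jaw tips; z points up to the hinge end; y is the line along which the two arms open and close, alike on both sides. The cupped jaws are 27 mm wide (x) and reach from the tips to 43 mm up; standing open they are 75 mm apart at the tips and 90 mm over their backs.
- tongs_grip (a point): Point between the arms 148 mm above the tongs' origin: grip here from above, fingers on the arms' outer faces, closing along the tongs' y. The arms are 18 mm wide, flat from 110 to 167 mm up; open they splay downward, 36 mm apart over their outer faces here and 40 mm at the fingertips 19 mm lower; holding the egg they are parallel, 29 mm apart. The hub above is 21 mm wide.
- tongs_mouth (a point): Middle of the space between the jaws, 20 mm above the tongs' origin: should lie at the egg's centre before the jaws close. A spring pushes the arms open, 3 N a side on the fingers when open, 6 N at the egg: fingers stopped at 33 to 37 mm carry the tongs with the jaws still open; above 39 mm they lose them. Closing on with 20 to 60 N then clamps the egg.
- tongs_left (a joint): Closing angle of each arm of the tongs (both move alike): 0 fully open, about 0.11 closed on the egg, 0.20 shut.
- egg: Hen's egg, 56 mm long and 44 mm thick, 58 g, lying on its side on the pan's floor. Origin at its centre (22 mm above the pan's floor); x is its long axis. Grip it across its thickness, the tongs' y square to its long axis. It can roll.
- jar_a: Spice jar, 45 mm across and 106 mm high, behind the pan on the left, the nearer of two; origin at the centre of its underside. Leave alone.
- jar_b: Second spice jar of the same size, to its left. Leave alone.

How it is judged:
On the way, in this order (a step that is already met when the one before it is completed fails the run):
1. the lid lies level and centred on the trivet, let go (horizontal distance between pan_lid and trivet below 0.03 m and angle between pan_lid's own z axis and vertical below 0.07 rad and z of pan_lid in the frame of trivet between 0.022 and 0.036 m and contact force between pan_lid and trivet above 0.5 N and contact force between pan_lid and the arm below 0.05 N and linear speed of pan_lid below 0.02 m/s), for 0.2 s.
2. the gripper has drawn the tongs up out of their holder (z of tongs in the frame of tongs_holder above 0.085 m and contact force between the fingers and tongs above 0.5 N), for 0.1 s.
At the end, for the whole second after the job is handed in: The egg is still, held in the tongs' jaws alone, centre over 155 mm above the table and within 75 mm of the pan's axis; the gripper holds the tongs; the pan stands upright; the lid lies on the trivet, centres within 30 mm, tilt under 0.07 rad (height (world z) of egg above 0.155 m and horizontal distance between egg and pan_floor below 0.075 m and linear speed of egg below 0.03 m/s and contact force between egg and tongs above 0.5 N and contact force between egg and the arm below 0.05 N and contact force between egg and saucepan below 0.05 N and y of egg in the frame of tongs between -0.012 and 0.012 m and z of egg in the frame of tongs between 0.005 and 0.045 m and contact force between the fingers and tongs above 2 N and angle between saucepan's own z axis and vertical below 0.06 rad and horizontal distance between pan_lid and trivet below 0.03 m and angle between pan_lid's own z axis and vertical below 0.07 rad and z of pan_lid in the frame of trivet between 0.022 and 0.036 m and contact force between pan_lid and trivet above 0.5 N); the arm keeps its last pose, push and grip.
It fails at once if the spice jar nearer the pan is moved more than 25 mm (distance of jar_a from where it was at the start of the episode above 0.025 m).
It fails at once if the other spice jar is moved more than 25 mm (distance of jar_b from where it was at the start of the episode above 0.025 m).
It fails at once if the robot touches the egg itself (contact force between egg and the arm above 0.5 N).
It also fails if it takes over 62 s, if anything falls off the work surface, if the arm or the gripper's body presses on something with over 40 N, if the wrist force passes 120 N, or if a joint passes its speed limit or range.

## Working session

There is one attempt and no reset: what is moved stays moved. The work goes in short steps, Python scripts to look and compute and a shell command to move; the robot and the scene stay as the last step left them, time stands still between calls to the robot, and variables do not carry over. Pictures are saved under pics/ and viewed, at most 11 in all, crops included, and the job is handed in when it is done.

```bash
ls; mkdir -p pics; python3 - <<'E'
from station import arm
import cv2,pickle
s=arm.state();print(s)
for n in("scene","top"):
    c=arm.capture(n);pickle.dump(c,open(n+"0.pkl","wb"));cv2.imwrite(f"pics/{n}0.png",c["img"][:,:,::-1]);print(n,c["K"],c["rvec"],c["tvec"])
E
```

```text
pics
{'time': 0.0, 'q': array([-1.19377394e+00,  1.16455853e-01,  1.44221989e+00,  3.05334459e-05,
        1.58399196e+00, -3.78339492e-02]), 'qd': array([0.000659  , 0.0002885 , 0.00118504, 0.00016268, 0.00116955,
       0.00057977]), 'joint_efforts': array([ 1.28357093e-03, -7.21242499e+01, -6.22613168e+01,  7.79674994e-02,
        2.37953587e-02, -1.66604091e-04]), 'tool_pos': array([ 0.2719786 , -0.61758804,  0.22895367]), 'tcp_rot': array([-5.32387238e-04,  9.78563622e-01,  2.05944042e-01, -7.56778222e-05]), 'contact_force': array([ 0.2042247 , -0.14655045, -0.35915599]), 'wrist_torque': array([-0.02176645, -0.00701078, -0.01773497]), 'finger_force': 0.0, 'gripper_width': 0.09321612125451839}
scene [[379.55234851   0.         323.3697143 ]
 [  0.         379.55234851 194.82563404]
 [  0.           0.           1.        ]] [ 0.75906319 -2.56125748  1.16989984] [0.49158084 0.26389694 0.95531797]
top [[376.5549676    0.         321.59461764]
 [  0.         376.5549676  196.38912399]
 [  0.           0.           1.        ]] [ 2.18289173 -2.13313467  0.11624857] [0.01966496 0.53991871 1.01021433]
```

View pics/scene0.png

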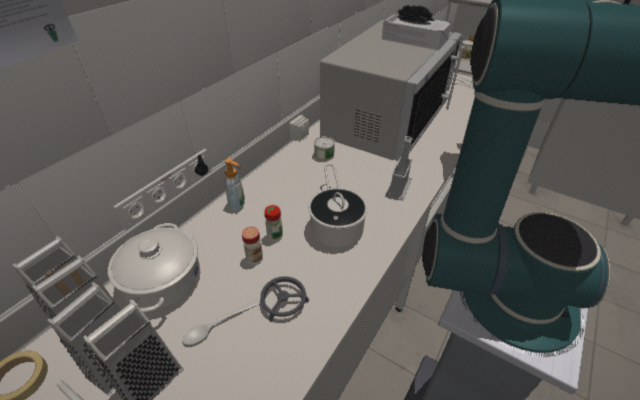

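View pics/top0.png

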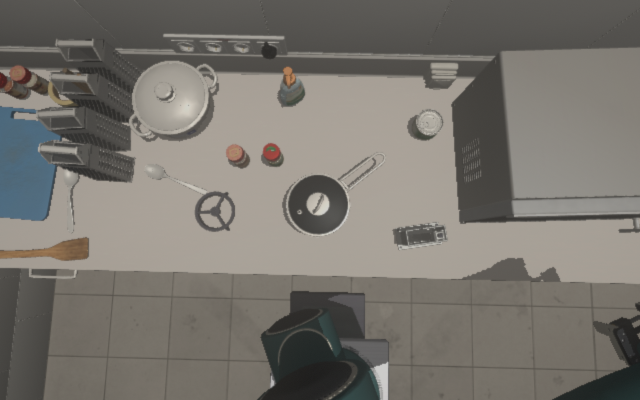

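Both views show the pan (top px ~318,204; scene ~337,208), the trivet (top 215,211; scene 284,297), and the tongs in their holder (top 419,236; scene 402,175). I'll enlarge these.

```bash
cat > h.py <<'E'
import numpy as np,cv2,pickle
def load(n):
    c=pickle.load(open(n,"rb"));R=cv2.Rodrigues(np.array(c["rvec"]))[0];return c,R,np.array(c["tvec"]).ravel()
def ray(n,px):
    c,R,t=load(n);o=-R.T@t;d=R.T@np.linalg.inv(c["K"])@np.array([*px,1.]);return o,d
def onz(n,px,z):
    o,d=ray(n,px);return o+d*(z-o[2])/d[2]
def proj(n,P):
    c,R,t=load(n);p=c["K"]@(R@np.array(P)+t);return p[:2]/p[2]
def tri(n1,p1,n2,p2):
    o1,d1=ray(n1,p1);o2,d2=ray(n2,p2);d1/=np.linalg.norm(d1);d2/=np.linalg.norm(d2)
    s=np.linalg.lstsq(np.c_[d1,-d2],o2-o1,rcond=None)[0];a,b=o1+s[0]*d1,o2+s[1]*d2
    return (a+b)/2,np.linalg.norm(a-b)
E
python3 - <<'E'
import cv2,numpy as np
t=cv2.imread("pics/top0.png");s=cv2.imread("pics/scene0.png")
def crop(i,u,v,w,h,k,W,H): 
    return cv2.resize(i[v:v+h,u:u+w],(W,H),interpolation=cv2.INTER_CUBIC)
a=crop(t,280,150,110,90,0,396,300) if 0 else cv2.resize(t[150:240,280:390],None,fx=3.6,fy=3.33)
A=cv2.resize(t[165:240,280:380],(400,300),interpolation=2)
B=cv2.resize(t[210:260,383:458],(400,300)[::1] if 0 else (400,267),interpolation=2);B=cv2.copyMakeBorder(B,0,33,0,0,0)
C=cv2.resize(s[160:250,300:420],(400,300),interpolation=2)
D=cv2.resize(s[130:205,375:475],(400,300),interpolation=2)
cv2.imwrite("pics/m1.png",np.vstack([np.hstack([A,B]),np.hstack([C,D])]))
E
```

```text
(no output)
```

View pics/m1.png

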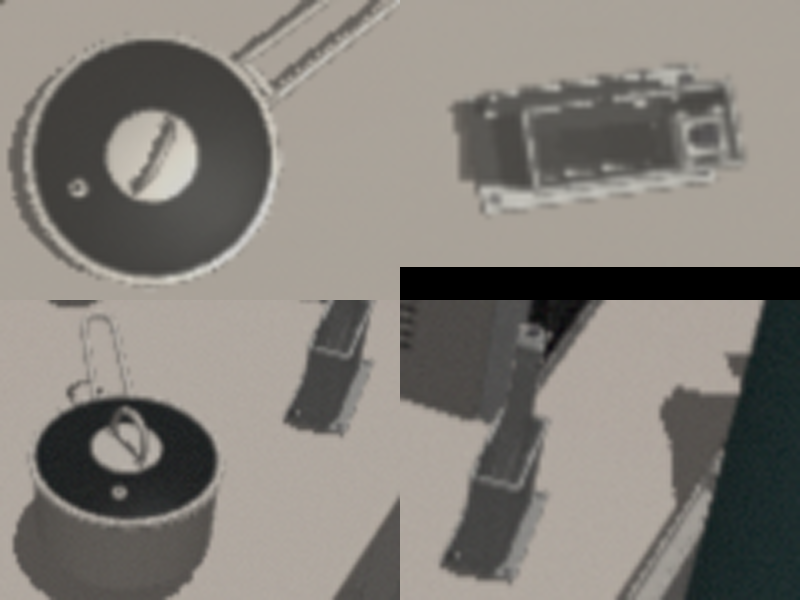

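The crops show the lid disc (top px ~318.7,204.5), its loop bar from (322.5,195) to (314.5,213), the tongs' hub (top 440,235; scene 408,139), and the holder's rim with its long side nearly parallel to the image rows.

```bash
python3 - <<'E'
from h import *
np.set_printoptions(precision=4,suppress=True)
T,S="top0.pkl","scene0.pkl"
t=cv2.imread("pics/top0.png");s=cv2.imread("pics/scene0.png")
def blob(m,box):
    u,v,w,h=box;mm=np.zeros_like(m);mm[v:v+h,u:u+w]=m[v:v+h,u:u+w]
    cs=cv2.findContours(mm,cv2.RETR_EXTERNAL,cv2.CHAIN_APPROX_NONE)[0];return max(cs,key=cv2.contourArea)
def hullctr(img,n,box,lo,hi,z):
    g=cv2.cvtColor(img,6);c=cv2.convexHull(blob(cv2.inRange(g,lo,hi),box));P=np.array([onz(n,p,z)[:2] for p in c[:,0]],np.float32)
    (x,y),r=cv2.minEnclosingCircle(P);e=cv2.fitEllipse(P*1000) if len(P)>5 else None
    return (x,y,r),e
print("lid top",hullctr(t,T,(280,165,75,75),0,100,.101))
print("lid scene",hullctr(s,S,(300,185,75,50),0,60,.101))
print("trivet top",hullctr(t,T,(190,185,50,50),0,115,.030))
print("trivet scene",hullctr(s,S,(255,272,58,50),0,115,.030))
for a,b in(((322.5,195),(314.5,213)),): print("loop ends",onz(T,a,.135),onz(T,b,.13))
print("loop apex scene",onz(S,(126/400*120+300,110/300*90+160),.135))
print("hub",tri(T,(440.2,235.3),S,(408.3,139)), onz(T,(440.2,235.3),.195),onz(S,(408.3,139),.195))
B=lambda x,y:((x-400)/5.333+383,y/5.34+210)
for p in((525,105),(535,190),(740,160),(728,85)):print("rim top",onz(T,B(*p),.087))
for p in((490,105),(490,200),(720,175),(690,75)):print("flange top",onz(T,B(*p),.003))
D=lambda x,y:((x-400)/4+375,(y-300)/4+130)
for p in((480,475),(524,488),(547,422),(503,415)):print("rim sc",onz(S,D(*p),.087))
for p in((443,568),(512,580)):print("base sc",onz(S,D(*p),.003))
print(onz(T,(318.3,204),.0)) 
E
```

```text
lid top ((0.5117040872573853, 0.04156309738755226, 0.07620058208703995), ((512.0964965820312, 41.59584045410156), (150.5530242919922, 151.3155059814453), 32.38713836669922))
lid scene ((0.5077272653579712, 0.049360938370227814, 0.07414356619119644), ((507.4666748046875, 49.546443939208984), (142.76026916503906, 147.91317749023438), 122.83048248291016))
trivet top ((0.48999932408332825, 0.32117760181427, 0.06167682260274887), ((491.4668273925781, 324.39288330078125), (111.72671508789062, 116.80165100097656), 134.9237060546875))
trivet scene ((0.4882828891277313, 0.3369627892971039, 0.06500706821680069), ((485.53326416015625, 335.614990234375), (117.21086883544922, 129.8295440673828), 33.50138854980469))
loop ends [0.5308 0.029  0.135 ] [0.4859 0.0479 0.13  ]
loop apex scene [0.5158 0.0354 0.135 ]
hub (array([ 0.4361, -0.2459,  0.1889]), np.float64(0.0012344618272300564)) [ 0.4366 -0.2438  0.195 ] [ 0.4326 -0.2368  0.195 ]
rim top [ 0.4512 -0.1899  0.087 ]
rim top [ 0.4105 -0.1946  0.087 ]
rim top [ 0.4272 -0.2935  0.087 ]
rim top [ 0.4632 -0.2882  0.087 ]
flange top [ 0.4535 -0.1897  0.003 ]
flange top [ 0.404  -0.1896  0.003 ]
flange top [ 0.4198 -0.31    0.003 ]
flange top [ 0.4717 -0.295   0.003 ]
rim sc [ 0.4405 -0.1923  0.087 ]
rim sc [ 0.4047 -0.1962  0.087 ]
rim sc [ 0.4242 -0.2883  0.087 ]
rim sc [ 0.4586 -0.2773  0.087 ]
base sc [ 0.4497 -0.1674  0.003 ]
base sc [ 0.3965 -0.1849  0.003 ]
[0.521  0.0413 0.    ]
```

```bash
cat > go.py <<'E'
import sys,numpy as np
from station import arm
from scipy.spatial.transform import Rotation as R
a=[float(v) for v in sys.argv[1:]];s=arm.state()
r=R.from_quat(s["tcp_rot"],scalar_first=True);M=r.as_matrix()
print("t%.2f"%s["time"],"pos",s["tool_pos"].round(4),"psi %.3f"%np.arctan2(M[1,0],M[0,0]),"w %.4f F"%s["gripper_width"],s["contact_force"].round(1),"ff %.1f"%s["finger_force"],"q",s["q"].round(2))
for i in range(0,len(a),4):
    x,y,z,p=a[i:i+4];c,n=np.cos(p),np.sin(p)
    T=np.array([[c,n,0],[n,-c,0],[0,0,-1]])
    print((r.inv().apply(np.array([x,y,z])-s["tool_pos"])/.5).round(4),((r.inv()*R.from_matrix(T)).as_rotvec()/.5).round(3))
E
python3 go.py .36 -.25 .27 .015 .509 .037 .2 -.4
python3 - <<'E'
from h import *
np.set_printoptions(precision=4,suppress=True)
for n,f,box in(("top0.pkl","pics/top0.png",(190,185,50,50)),("scene0.pkl","pics/scene0.png",(255,272,58,50))):
    g=cv2.cvtColor(cv2.imread(f),6);u,v,w,h=box
    for th in(60,75,90):
        m=np.zeros_like(g);m[v:v+h,u:u+w]=(g[v:v+h,u:u+w]<th)
        p=cv2.findNonZero(m)
        if p is None: continue
        P=np.array([onz(n,q,.03)[:2] for q in cv2.convexHull(p)[:,0]],np.float32);print(n,th,cv2.minEnclosingCircle(P))
E
```

```text
t0.10 pos [ 0.2719 -0.6176  0.2289] psi 0.415 w 0.0932 F [-0.4 -0.2  0.6] ff 0.0 q [-1.19  0.12  1.44 -0.    1.58 -0.04]
[ 0.4574 -0.602  -0.0814] [-0.002  0.     0.8  ]
[ 0.9615 -1.007   0.059 ] [-2.00e-03  1.00e-03  1.63e+00]
top0.pkl 75 ((0.4925277531147003, 0.3187454342842102), 0.054699551314115524)
top0.pkl 90 ((0.49084460735321045, 0.3209737241268158), 0.05837198346853256)
scene0.pkl 60 ((0.4859466254711151, 0.3385573923587799), 0.060683540999889374)
scene0.pkl 75 ((0.4877265691757202, 0.33751100301742554), 0.06206062063574791)
scene0.pkl 90 ((0.4879714846611023, 0.3375605642795563), 0.064353346824646)
```

```bash
python3 -m inch '[[[0.1,-0.1,-0.08],[0,0,0.2],1],[[0.2,-0.25,-0.08],[0,0,0.4],1],[[0.3,-0.4,-0.08],[0,0,0.6],1],[[0.45,-0.6,-0.08],[0,0,0.8],1],[[0.45,-0.6,-0.08],[0,0,0.8],1]]'; python3 go.py .509 .037 .2 -.4
```

```text
time: 0.6
tool_pos: [0.329, -0.3802, 0.2659]
tcp_rot: [-0.0, 1.0, 0.005, -0.0]
contact_force: [0.4, -0.3, 0.5]
gripper_width: 0.0929
finger_force: 0.0
t0.60 pos [ 0.329  -0.3802  0.2659] psi 0.011 w 0.0929 F [ 0.4 -0.3  0.5] ff 0.0 q [-0.91 -0.27  1.75  0.    1.66  0.65]
[ 0.3687 -0.8304  0.132 ] [-0.     0.     0.821]
```

```bash
python3 -m inch '[[[0.3,-0.75,0.05],[0,0,0.8],1],[[0.3,-0.75,0.05],[0,0,0.8],1],[[0.3,-0.75,0.05],[0,0,0.8],1],[[0.3,-0.75,0.05],[0,0,0.8],1],[[0.3,-0.75,0.05],[0,0,0.8],1]]'; python3 -m inch '[[[0,0,0],[0,0,0],1],[[0,0,0],[0,0,0],1]]'; python3 go.py .509 .037 .2 -.4
```

```text
time: 1.1
tool_pos: [0.4146, -0.1579, 0.2513]
tcp_rot: [0.0, 0.981, -0.192, 0.0]
contact_force: [0.8, -1.1, -1.0]
gripper_width: 0.0928
finger_force: 0.0
time: 1.3
tool_pos: [0.4148, -0.1588, 0.2513]
tcp_rot: [0.0, 0.982, -0.19, -0.0]
contact_force: [0.6, -0.1, 0.5]
gripper_width: 0.0928
finger_force: 0.0
t1.30 pos [ 0.4148 -0.1588  0.2513] psi -0.382 w 0.0928 F [ 0.6 -0.1  0.5] ff 0.0 q [-0.42 -0.41  1.87 -0.    1.67  1.53]
[ 0.0287 -0.4337  0.1026] [0.    0.    0.035]
```

Commands settle without lag. I'll go above the loop and look from there.

```bash
python3 -m inch '[[[0.03,-0.435,0.08],[0,0,0.035],1],[[0.03,-0.435,0.08],[0,0,0.035],1],[[0.03,-0.435,0.08],[0,0,0.035],1],[[0.03,-0.435,0.08],[0,0,0.035],1],[[0.03,-0.435,0.08],[0,0,0.035],1]]'; python3 -m inch '[[[0,0,0],[0,0,0],1],[[0,0,0],[0,0,0],1]]'; python3 go.py .509 .037 .12 -.4
python3 - <<'E'
from station import arm
import cv2,pickle,numpy as np
I=[]
for n,(u,v) in(("scene",(260,140)),("top",(240,130))):
    c=arm.capture(n);pickle.dump(c,open(n+"1.pkl","wb"));I.append(cv2.resize(c["img"][v:v+120,u:u+160,::-1],(400,300),interpolation=2))
cv2.imwrite("pics/m2.png",np.hstack(I))
E
```

```text
time: 1.8
tool_pos: [0.511, 0.0376, 0.2103]
tcp_rot: [-0.0, 0.98, -0.2, -0.001]
contact_force: [0.0, 0.4, 0.4]
gripper_width: 0.0929
finger_force: 0.0
time: 2.0
tool_pos: [0.5103, 0.035, 0.2112]
tcp_rot: [0.0, 0.98, -0.2, -0.0]
contact_force: [-0.9, 0.0, 0.4]
gripper_width: 0.0931
finger_force: 0.0
t2.00 pos [0.5103 0.035  0.2112] psi -0.403 w 0.0931 F [-0.9  0.   0.4] ff 0.0 q [ 0.02 -0.24  1.81 -0.    1.57  1.99]
[-0.0038 -0.0028  0.1825] [ 0.001  0.001 -0.007]
```

View pics/m2.png

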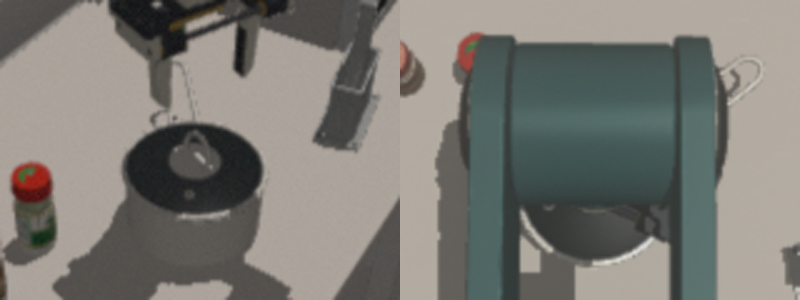

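The gripper hangs above the lid, with its fingertips either side of the loop (loop at crop ~196,140). I'm going down to grip.

```bash
python3 -m inch '[[[-0.004,-0.003,0.09],[0,0,0],1],[[-0.004,-0.003,0.15],[0,0,0],1],[[-0.004,-0.003,0.181],[0,0,0],1],[[-0.004,-0.003,0.181],[0,0,0],0.4],[[-0.004,-0.003,0.181],[0,0,0],0]]'; python3 -m inch '[[[0,0,0],[0,0,0],0],[[0,0,0],[0,0,0],0],[[0,0,0],[0,0,0],0],[[0,0,0],[0,0,0],0],[[0,0,0],[0,0,0],0]]'; python3 go.py
```

```text
time: 2.6
tool_pos: [0.5094, 0.0377, 0.1225]
tcp_rot: [-0.0, 0.98, -0.2, 0.001]
contact_force: [-0.2, -0.3, 0.7]
gripper_width: 0.0817
finger_force: 0.0
time: 3.1
tool_pos: [0.509, 0.0383, 0.1212]
tcp_rot: [-0.0, 0.98, -0.2, 0.0]
contact_force: [0.9, -0.4, 0.5]
gripper_width: 0.0415
finger_force: 0.0
t3.10 pos [0.509  0.0383 0.1212] psi -0.403 w 0.0415 F [ 0.9 -0.4  0.5] ff 0.0 q [ 0.03 -0.2   1.92  0.    1.42  2.  ]
```

```bash
for i in 1 2; do python3 -m inch '[[[0,0,0],[0,0,0],0],[[0,0,0],[0,0,0],0],[[0,0,0],[0,0,0],0],[[0,0,0],[0,0,0],0],[[0,0,0],[0,0,0],0]]'; done | tail -6;  python3 go.py
```

```text
time: 4.1
tool_pos: [0.509, 0.0383, 0.121]
tcp_rot: [-0.0, 0.98, -0.2, 0.0]
contact_force: [-0.2, -1.1, 1.6]
gripper_width: 0.0053
finger_force: 29.6
t4.10 pos [0.509  0.0383 0.121 ] psi -0.403 w 0.0053 F [-0.2 -1.1  1.6] ff 29.6 q [ 0.03 -0.2   1.92  0.    1.42  2.  ]
```

```bash
python3 -m inch '[[[0,0,-0.02],[0,0,0],0],[[0,0,-0.05],[0,0,0],0],[[0,0,-0.08],[0,0,0],0],[[0,0,-0.12],[0,0,0],0],[[0,0,-0.12],[0,0,0],0]]'; 
python3 go.py .488 .316 .18 -.4
python3 - <<'E'
from station import arm
import cv2,pickle,numpy as np
I=[]
for n,(u,v) in(("scene",(240,130)),("top",(240,130))):
    c=arm.capture(n);pickle.dump(c,open(n+"2.pkl","wb"));I.append(cv2.resize(c["img"][v:v+120,u:u+160,::-1],(400,300),interpolation=2))
cv2.imwrite("pics/m3.png",np.hstack(I))
E
```

```text
time: 4.6
tool_pos: [0.5101, 0.0383, 0.1848]
tcp_rot: [-0.001, 0.98, -0.2, 0.002]
contact_force: [0.7, 1.2, -1.8]
gripper_width: 0.0053
finger_force: 29.8
t4.60 pos [0.5101 0.0383 0.1848] psi -0.403 w 0.0053 F [ 0.7  1.2 -1.8] ff 29.8 q [ 0.03 -0.23  1.85  0.    1.52  2.  ]
[-0.2583 -0.4936  0.0095] [-0.004 -0.009 -0.005]
```

View pics/m3.png

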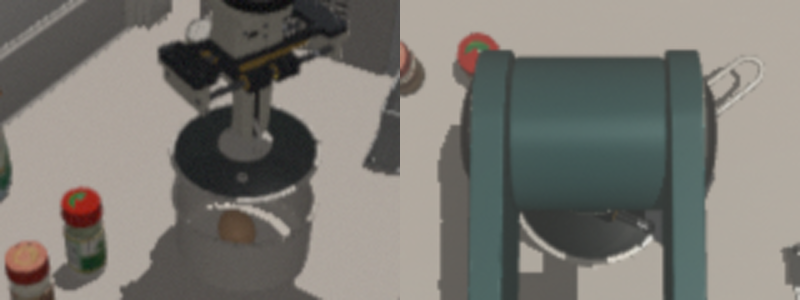

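The lid is up in the gripper and level; the brown egg shows in the pan (crop ~237,227).

```bash
python3 -m inch '[[[-0.02,-0.04,0],[0,0,0],0],[[-0.06,-0.115,0],[0,0,0],0],[[-0.1,-0.19,0],[0,0,0],0],[[-0.14,-0.265,0],[0,0,0],0],[[-0.175,-0.335,0],[0,0,0],0]]'|tail -5;python3 -m inch '[[[-0.03,-0.06,0],[0,0,0],0],[[-0.06,-0.115,0],[0,0,0],0],[[-0.08,-0.155,0],[0,0,0],0],[[-0.083,-0.16,0],[0,0,0],0],[[-0.083,-0.16,0],[0,0,0],0]]'|tail -5; python3 -m inch '[[[0,0,0],[0,0,0],0],[[0,0,0],[0,0,0],0]]' ;python3 go.py .488 .317 .065 -.4
python3 - <<'E'
from station import arm
import cv2,pickle,numpy as np
I=[]
for n,(u,v) in(("scene",(200,190)),("top",(140,130))):
    c=arm.capture(n);pickle.dump(c,open(n+"3.pkl","wb"));I.append(cv2.resize(c["img"][v:v+120,u:u+160,::-1],(400,300),interpolation=2))
cv2.imwrite("pics/m4.png",np.hstack(I))
E
```

```text
tool_pos: [0.4933, 0.2283, 0.18]
tcp_rot: [0.0, 0.98, -0.2, -0.0]
contact_force: [1.7, 0.0, -1.8]
gripper_width: 0.0051
finger_force: 29.9
tool_pos: [0.4869, 0.3166, 0.18]
tcp_rot: [0.001, 0.98, -0.199, -0.001]
contact_force: [1.1, -0.8, -1.6]
gripper_width: 0.0049
finger_force: 29.9
time: 5.9
tool_pos: [0.4874, 0.3157, 0.1809]
tcp_rot: [0.0, 0.98, -0.2, 0.0]
contact_force: [1.1, -0.4, -2.8]
gripper_width: 0.0049
finger_force: 29.9
t5.90 pos [0.4874 0.3157 0.1809] psi -0.404 w 0.0049 F [ 1.1 -0.4 -2.8] ff 29.9 q [ 0.53 -0.07  1.71 -0.    1.5   2.51]
[-0.     -0.0029  0.2318] [ 0.    -0.    -0.007]
```

View pics/m4.png

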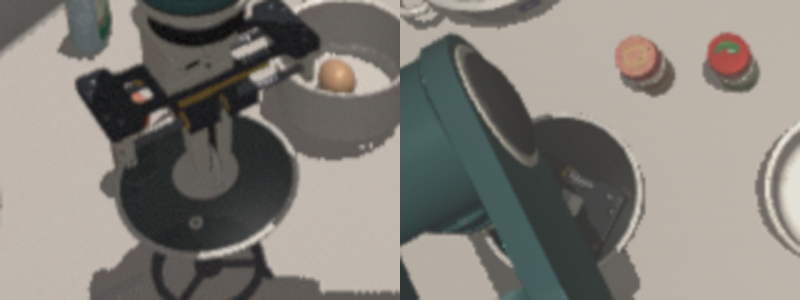

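The lid hangs level over the trivet, clear of the jars (top crop 640,60 and 730,60).

```bash
python3 -m inch '[[[0,0,0.06],[0,0,0],0],[[0,0,0.13],[0,0,0],0],[[0,0,0.19],[0,0,0],0],[[0,0,0.22],[0,0,0],0],[[0,0,0.226],[0,0,0],0]]'|tail -5;python3 -m inch '[[[0,0,0.004],[0,0,0],0],[[0,0,0.008],[0,0,0],0],[[0,0,0.012],[0,0,0],0]]';python3 go.py
```

```text
tool_pos: [0.4868, 0.3159, 0.0666]
tcp_rot: [0.001, 0.98, -0.2, -0.001]
contact_force: [-1.0, -0.0, -1.8]
gripper_width: 0.0052
finger_force: 29.9
time: 6.8
tool_pos: [0.4879, 0.3168, 0.0633]
tcp_rot: [-0.001, 0.98, -0.2, 0.001]
contact_force: [0.6, -2.0, -1.4]
gripper_width: 0.0049
finger_force: 29.8
t6.80 pos [0.4879 0.3168 0.0633] psi -0.403 w 0.0049 F [ 0.6 -2.  -1.4] ff 29.8 q [ 0.53  0.01  1.83 -0.    1.3   2.51]
```

```bash
python3 -m inch '[[[0,0,0.004],[0,0,0],0],[[0,0,0.006],[0,0,0],0],[[0,0,0.006],[0,0,0],0]]' | tail -6
```

```text
time: 7.1
tool_pos: [0.4879, 0.3168, 0.0617]
tcp_rot: [-0.001, 0.98, -0.2, 0.001]
contact_force: [-9.4, -7.2, 20.8]
gripper_width: 0.005
finger_force: 30.0
```

```bash
python3 -m inch '[[[0,0,-0.002],[0,0,0],1],[[0,0,-0.002],[0,0,0],1],[[0,0,-0.002],[0,0,0],1],[[0,0,-0.002],[0,0,0],1],[[0,0,-0.002],[0,0,0],1]]' | tail -5; python3 -m inch '[[[0,0,-0.05],[0,0,0],1],[[0,0,-0.15],[0,0,0],1],[[0,0,-0.25],[0,0,0],1],[[0,0,-0.35],[0,0,0],1],[[0,0,-0.4],[0,0,0],1]]' | tail -5; python3 go.py .38 .1 .26 -.15 .4365 -.243 .26 .15
```

```text
tool_pos: [0.4872, 0.3165, 0.0599]
tcp_rot: [0.0, 0.98, -0.2, -0.0]
contact_force: [0.8, 0.3, 0.3]
gripper_width: 0.0402
finger_force: 0.0
tool_pos: [0.4877, 0.3168, 0.2649]
tcp_rot: [-0.002, 0.98, -0.2, 0.002]
contact_force: [0.7, -0.3, -1.0]
gripper_width: 0.0805
finger_force: 0.0
t8.10 pos [0.4877 0.3168 0.2649] psi -0.403 w 0.0805 F [ 0.7 -0.3 -1. ] ff 0.0 q [ 0.53 -0.1   1.6   0.    1.63  2.51]
[-0.0283  0.4834  0.0079] [-0.007 -0.007 -0.505]
[0.3445 1.0702 0.0067] [-0.006 -0.008 -1.105]
```

```bash
python3 -m inch '[[[-0.03,0.48,0],[0,0,-0.5],1],[[-0.03,0.48,0],[0,0,-0.5],1],[[-0.03,0.48,0],[0,0,-0.5],1],[[-0.03,0.48,0],[0,0,-0.5],1],[[-0.03,0.48,0],[0,0,-0.5],1]]'|tail -5; python3 go.py .4 -.12 .26 .15
python3 - <<'E'
from station import arm
import cv2,pickle,numpy as np
for n in("scene","top"):
    c=arm.capture(n);pickle.dump(c,open(n+"4.pkl","wb"));cv2.imwrite(f"pics/{n}4.png",c["img"][:,:,::-1])
E
```

```text
tool_pos: [0.378, 0.1, 0.26]
tcp_rot: [0.0, 0.997, -0.076, 0.0]
contact_force: [0.0, -0.8, 0.8]
gripper_width: 0.0929
finger_force: 0.0
t8.60 pos [0.378 0.1   0.26 ] psi -0.153 w 0.0929 F [ 0.  -0.8  0.8] ff 0.0 q [ 0.19 -0.54  1.95 -0.    1.73  1.92]
[0.1103 0.4283 0.    ] [ 0.    -0.001 -0.605]
```

```bash
python3 -m inch '[[[0.12,0.42,0],[0,0,-0.6],0.75],[[0.12,0.42,0],[0,0,-0.6],0.75],[[0.12,0.42,0],[0,0,-0.6],0.75],[[0.12,0.42,0],[0,0,-0.6],0.75],[[0.12,0.42,0],[0,0,-0.6],0.75]]'|tail -5; python3 go.py .4365 -.243 .26 .15
python3 - <<'E'
from station import arm
import cv2,pickle,numpy as np
I=[]
for n,(u,v),(a,b) in(("scene",(300,170),(240,210)),("top",(270,155),(150,150))):
    c=arm.capture(n);pickle.dump(c,open(n+"5.pkl","wb"));i=c["img"][:,:,::-1];cv2.imwrite(f"pics/{n}5.png",i)
    I.append(np.vstack([cv2.resize(i[v:v+75,u:u+100],(400,300),interpolation=2),cv2.resize(i[b:b+90,a:a+120],(400,300),interpolation=2)]))
cv2.imwrite("pics/m5.png",np.hstack(I))
E
```

```text
tool_pos: [0.407, -0.1173, 0.26]
tcp_rot: [0.0, 0.997, 0.073, 0.0]
contact_force: [0.0, 1.3, 1.1]
gripper_width: 0.0697
finger_force: 0.0
t9.20 pos [ 0.407  -0.1173  0.26  ] psi 0.147 w 0.0697 F [0.  1.3 1.1] ff 0.0 q [-0.34 -0.46  1.9  -0.    1.7   1.08]
[0.0216 0.2574 0.    ] [ 0.    -0.001 -0.006]
```

View pics/m5.png

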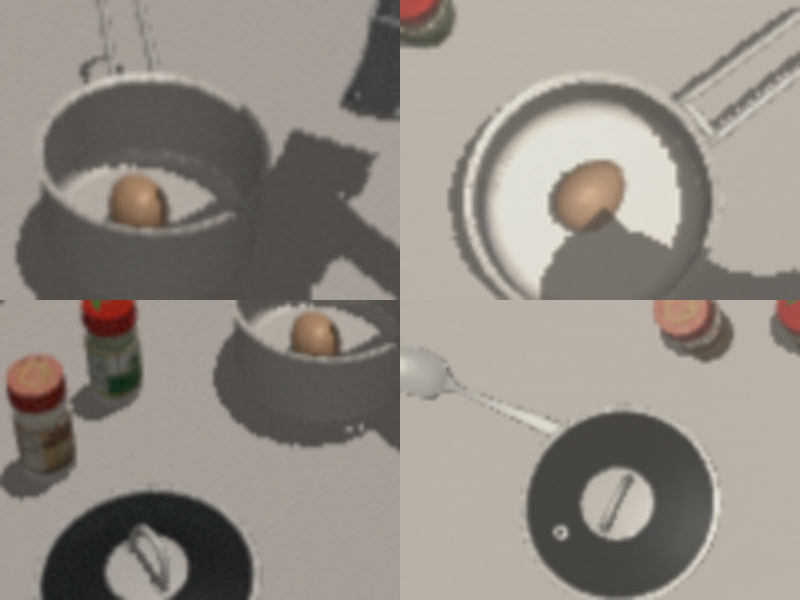

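The lid lies flat on the trivet (top crop 620,505), and the egg lies in the pan (top px ~317,204) with its long axis tilted about 30° in the image.

```bash
python3 -m inch '[[[0.02,0.15,0],[0,0,0],0.75],[[0.022,0.257,0],[0,0,-0.005],0.75],[[0.022,0.257,0],[0,0,-0.005],0.75],[[0.022,0.257,0],[0,0,-0.005],0.75],[[0.022,0.257,0],[0,0,-0.005],0.75]]'|tail -5; python3 go.py .4365 -.243 .145 .15
python3 - <<'E'
from h import *
np.set_printoptions(precision=4,suppress=True)
for n in("top5","top4","scene5"):
    i=cv2.imread(f"pics/{n}.png");hsv=cv2.cvtColor(i,cv2.COLOR_BGR2HSV)
    u,v,w,h=(295,180,50,50) if "top" in n else (315,205,40,35)
    m=np.zeros(i.shape[:2],np.uint8);m[v:v+h,u:u+w]=cv2.inRange(hsv,(3,70,30),(22,255,255))[v:v+h,u:u+w]
    m=cv2.morphologyEx(m,2,np.ones((3,3)));c=max(cv2.findContours(m,0,1)[0],key=cv2.contourArea);e=cv2.fitEllipse(c)
    print(n,e,cv2.contourArea(c),onz(n+".pkl",e[0],.029))
    if "top" in n:
        P=np.array([onz(n+".pkl",p,.029)[:2]*1000 for p in cv2.convexHull(c)[:,0]],np.float32);print("world ell",cv2.fitEllipse(P))
    if n[:3]=="top":
        g=cv2.cvtColor(i,6)
        for (u,v,w,h,z,nm) in((175,175,60,70,.041,"lid"),):
            m=np.zeros_like(g);m[v:v+h,u:u+w]=(g[v:v+h,u:u+w]<100)
            c=max(cv2.findContours(m,0,1)[0],key=cv2.contourArea);P=np.array([onz(n+".pkl",p,z)[:2] for p in c[:,0]],np.float32);print(nm,cv2.minEnclosingCircle(P))
i=cv2.imread("pics/top4.png");hsv=cv2.cvtColor(i,cv2.COLOR_BGR2GRAY)
m=np.zeros_like(hsv);m[170:240,280:352]=(hsv[170:240,280:352]>205)
m=cv2.morphologyEx(m,2,np.ones((2,2)));p=cv2.findNonZero(m);P=np.array([onz("top4.pkl",q,.089)[:2] for q in cv2.convexHull(p)[:,0]],np.float32);print("rim",cv2.minEnclosingCircle(P))
E
```

```text
tool_pos: [0.4369, -0.24, 0.2595]
tcp_rot: [-0.0, 0.997, 0.075, -0.0]
contact_force: [0.6, -0.4, -0.3]
gripper_width: 0.0699
finger_force: 0.0
t9.80 pos [ 0.4369 -0.24    0.2595] psi 0.149 w 0.0699 F [ 0.6 -0.4 -0.3] ff 0.0 q [-0.55 -0.28  1.77  0.    1.66  0.87]
[-0.0016  0.006   0.2291] [-0.002  0.001 -0.001]
top5 ((316.8114318847656, 203.11683654785156), (12.19265365600586, 17.51453971862793), 48.9549560546875) 163.5 [0.5206 0.0449 0.029 ]
world ell ((520.6470336914062, 44.291236877441406), (35.839813232421875, 50.458763122558594), 41.82231140136719)
lid ((0.49220743775367737, 0.3217029571533203), 0.07563596218824387)
top4 ((317.0841979980469, 203.4060821533203), (12.936846733093262, 17.07438087463379), 40.26309585571289) 171.0 [0.5198 0.0441 0.029 ]
world ell ((520.0047607421875, 43.8244743347168), (37.54795837402344, 49.80731201171875), 47.74470520019531)
lid ((0.47949787974357605, 0.3137434422969818), 0.09016944468021393)
scene5 ((334.03118896484375, 220.3141326904297), (11.882349967956543, 13.966791152954102), 131.53224182128906) 124.5 [0.5217 0.0401 0.029 ]
rim ((0.503322184085846, 0.039271529763936996), 0.06174436956644058)
```

```bash
python3 -m inch '[[[-0.001,0.006,0.06],[0,0,0],0.75],[[-0.001,0.006,0.12],[0,0,0],0.75],[[-0.001,0.006,0.18],[0,0,0],0.75],[[-0.001,0.006,0.22],[0,0,0],0.75],[[-0.001,0.006,0.229],[0,0,0],0.75]]'|tail -5;python3 -m inch '[[[0,0,0],[0,0,0],0.6],[[0,0,0],[0,0,0],0.5],[[0,0,0],[0,0,0],0.42],[[0,0,0],[0,0,0],0.38],[[0,0,0],[0,0,0],0.38]]'|tail -5; python3 -m inch '[[[0,0,0],[0,0,0],0.38],[[0,0,0],[0,0,0],0.38]]';python3 go.py
```

```text
tool_pos: [0.436, -0.2416, 0.1435]
tcp_rot: [-0.001, 0.997, 0.076, -0.001]
contact_force: [-0.5, -0.1, 1.2]
gripper_width: 0.0696
finger_force: 0.0
tool_pos: [0.4368, -0.2438, 0.1464]
tcp_rot: [0.0, 0.997, 0.075, 0.001]
contact_force: [-0.5, 0.6, 7.4]
gripper_width: 0.037
finger_force: 14.4
time: 11.0
tool_pos: [0.4369, -0.244, 0.1467]
tcp_rot: [0.001, 0.997, 0.075, 0.001]
contact_force: [0.4, -1.3, 6.9]
gripper_width: 0.0361
finger_force: 13.2
t11.00 pos [ 0.4369 -0.244   0.1467] psi 0.150 w 0.0361 F [ 0.4 -1.3  6.9] ff 13.2 q [-0.56 -0.24  1.92 -0.    1.46  0.86]
```

```bash
python3 -m inch '[[[0,0,0],[0,0,0],0.37],[[0,0,-0.02],[0,0,0],0.37],[[0,0,-0.05],[0,0,0],0.37],[[0,0,-0.09],[0,0,0],0.37],[[0,0,-0.13],[0,0,0],0.37]]'|tail -5; python3 -m inch '[[[0,0,-0.08],[0,0,0],0.37],[[0,0,-0.16],[0,0,0],0.37],[[0,0,-0.22],[0,0,0],0.37],[[0,0,-0.22],[0,0,0],0.37],[[0,0,-0.22],[0,0,0],0.37]]';python3 go.py
python3 - <<'E'
from station import arm
import cv2,pickle,numpy as np
I=[]
for n,(u,v) in(("scene",(340,90)),("top",(280,160))):
    c=arm.capture(n);pickle.dump(c,open(n+"6.pkl","wb"));i=c["img"][:,:,::-1];cv2.imwrite(f"pics/{n}6.png",i)
    w,h=(160,120) if n=="scene" else (80,60)
    I.append(cv2.resize(i[v:v+h,u:u+w],(400,300),interpolation=2))
cv2.imwrite("pics/m6.png",np.hstack(I))
E
```

```text
tool_pos: [0.4364, -0.2436, 0.2123]
tcp_rot: [0.0, 0.997, 0.075, 0.0]
contact_force: [0.6, -0.0, -0.3]
gripper_width: 0.0344
finger_force: 2.9
time: 12.0
tool_pos: [0.4365, -0.2436, 0.3214]
tcp_rot: [0.0, 0.997, 0.075, 0.0]
contact_force: [-0.0, -0.3, -1.9]
gripper_width: 0.0345
finger_force: 2.9
t12.00 pos [ 0.4365 -0.2436  0.3214] psi 0.150 w 0.0345 F [-0.  -0.3 -1.9] ff 2.9 q [-0.56 -0.28  1.66  0.    1.75  0.86]
```

View pics/m6.png

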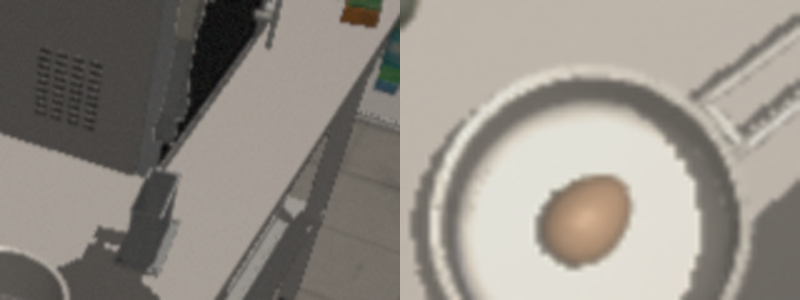

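The holder is now empty, the tongs are held out of view (2.9 N on the fingers), and the egg is unshadowed at top crop ~(585,220). I'll measure its axis and where the tongs' tips are.

```bash
python3 - <<'E'
from h import *
n="top6";i=cv2.imread("pics/top6.png");S=4
u,v,w,h=285,165,75,75
z=cv2.resize(i[v:v+h,u:u+w],None,fx=S,fy=S,interpolation=2)
px=lambda q:((q[0]+.5)/S-.5+u,(q[1]+.5)/S-.5+v)
hsv=cv2.cvtColor(z,cv2.COLOR_BGR2HSV);m=cv2.inRange(hsv,(3,55,30),(25,255,255))
c=max(cv2.findContours(m,0,1)[0],key=cv2.contourArea)
P=np.array([onz("top6.pkl",px(q),.029)[:2]*1000 for q in cv2.convexHull(c)[:,0]],np.float32)
e=cv2.fitEllipse(P);print("egg",e,cv2.minAreaRect(P))
mm=np.array([onz("top6.pkl",px(q),.029)[:2]*1000 for q in cv2.findNonZero(m)[:,0]]);w_,V=np.linalg.eigh(np.cov(mm.T));print("pca",mm.mean(0),4*w_**.5/1,V[:,1],np.arctan2(V[1,1],V[0,1]))
g=cv2.cvtColor(z,6);m=(g>205).astype(np.uint8)
c=max(cv2.findContours(m,0,1)[0],key=cv2.contourArea);P=np.array([onz("top6.pkl",px(q),.007)[:2]*1000 for q in cv2.convexHull(c)[:,0]],np.float32);print("floor",cv2.minEnclosingCircle(P),cv2.fitEllipse(P))
E
python3 go.py .42 -.06 .33 .15
```

```text
egg ((519.8046264648438, 44.43920135498047), (40.97235107421875, 53.54490661621094), 49.3992805480957) ((520.446533203125, 43.861759185791016), (40.72676086425781, 52.89976501464844), 46.40613555908203)
pca [519.64430319  44.5011231 ] [41.02916916 53.28610412] [-0.74558764  0.66640758] 2.412212543548404
floor ((513.1336059570312, 43.806671142578125), 69.2362289428711) ((513.880615234375, 45.940975189208984), (131.27587890625, 138.20046997070312), 81.45362854003906)
t12.10 pos [ 0.4362 -0.2435  0.3196] psi 0.150 w 0.0349 F [-0.2  0.5 -1.1] ff 2.9 q [-0.56 -0.28  1.67  0.    1.75  0.86]
[ 0.0227 -0.3677 -0.0204] [-0.002  0.002 -0.   ]
```

```bash
python3 -m inch '[[[0.01,-0.04,0],[0,0,0.1],0.37],[[0.04,-0.11,0],[0,0,0.35],0.37],[[0.06,-0.18,0],[0,0,0.6],0.37],[[0.08,-0.25,0],[0,0,0.85],0.37],[[0.1,-0.3,0],[0,0,1],0.37]]'|tail -5;python3 go.py .5198 .0445 .32 -.73
```

```text
tool_pos: [0.4631, -0.0859, 0.3195]
tcp_rot: [-0.0, 0.984, -0.176, -0.001]
contact_force: [0.1, -0.3, -0.4]
gripper_width: 0.0344
finger_force: 2.9
t12.60 pos [ 0.4631 -0.0859  0.3195] psi -0.355 w 0.0344 F [ 0.1 -0.3 -0.4] ff 2.9 q [-0.24 -0.34  1.72  0.    1.77  1.69]
[ 0.0158 -0.284  -0.001 ] [0.    0.003 0.751]
```

```bash
python3 -m inch '[[[0.003,-0.06,0],[0,0,0.2],0.37],[[0.008,-0.14,0],[0,0,0.45],0.37],[[0.012,-0.22,0],[0,0,0.7],0.37],[[0.016,-0.275,0],[0,0,0.75],0.37],[[0.016,-0.284,0],[0,0,0.75],0.37]]'|tail -5;python3 -m inch '[[[0,0,0.05],[0,0,0],0.37],[[0,0,0.1],[0,0,0],0.37],[[0,0,0.1],[0,0,0],0.37],[[0,0,0.1],[0,0,0],0.37]]'|tail -5;python3 go.py .5198 .0445 .149 -.73
python3 - <<'E'
from station import arm
import cv2,pickle,numpy as np
I=[]
for n,(u,v) in(("scene",(285,110)),("top",(240,130))):
    c=arm.capture(n);pickle.dump(c,open(n+"7.pkl","wb"));i=c["img"][:,:,::-1];cv2.imwrite(f"pics/{n}7.png",i)
    w,h=(100,125) if n=="scene" else (160,200)
    I.append(cv2.resize(i[v:v+h,u:u+w],(400 if n=="scene" else 400,500),interpolation=2))
cv2.imwrite("pics/m7.png",np.hstack(I))
E
```

```text
tool_pos: [0.5201, 0.0452, 0.3188]
tcp_rot: [0.0, 0.935, -0.354, -0.001]
contact_force: [-0.4, -0.4, -1.8]
gripper_width: 0.0346
finger_force: 2.9
tool_pos: [0.5194, 0.0424, 0.2706]
tcp_rot: [0.0, 0.935, -0.355, -0.0]
contact_force: [-0.4, 1.0, -1.4]
gripper_width: 0.0348
finger_force: 2.9
t13.50 pos [0.5194 0.0424 0.2706] psi -0.725 w 0.0348 F [-0.4  1.  -1.4] ff 2.9 q [ 0.03 -0.23  1.71 -0.    1.66  2.33]
[-0.0021 -0.0039  0.2433] [0.001 0.001 0.009]
```

View pics/m7.png

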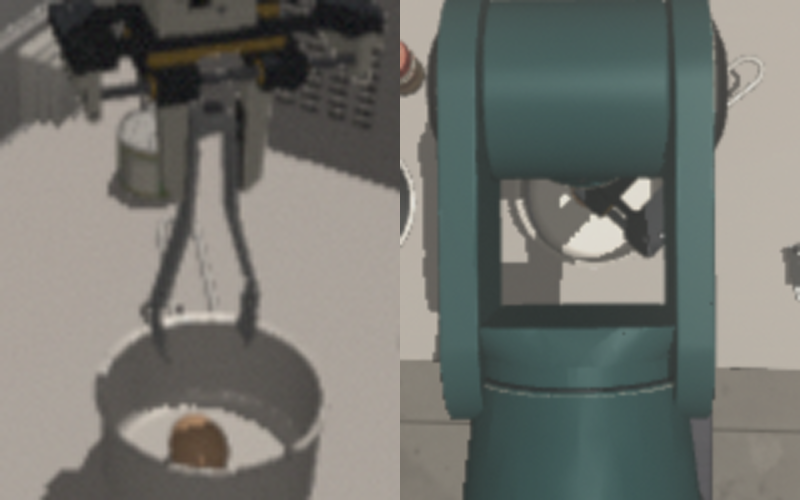

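The tongs hang open above the pan, with their jaw tips at scene px ~(325.8,199.5) and (346.8,195). I'll compare those with the prediction.

```bash
python3 - <<'E'
from h import *
p=np.array([.5194,.0424,.2706-.141]);y=np.array([-.663,-.749,0]);x=np.array([.749,-.663,0])
for d in(.031,.0345):
    for s in(-1,1):print(d,s,proj("scene7.pkl",p+s*d*y))
print("mid",proj("scene7.pkl",p),"x+10mm",proj("scene7.pkl",p+.01*x),"y+10",proj("scene7.pkl",p+.01*y),"z+10",proj("scene7.pkl",p+[0,0,.01]))
print("egg",proj("scene7.pkl",[.5198,.0445,.029]),"egg seen",(285+200/4,110+445/4))
E
```

```text
0.031 -1 [324.56864866 197.30404916]
0.031 1 [345.95449136 193.47463834]
0.0345 -1 [323.34543125 197.52308201]
0.0345 1 [347.14602356 193.26127914]
mid [335.32797794 195.37745256] x+10mm [334.27467679 193.10005238] y+10 [338.77027816 194.76106433] z+10 [335.43943834 192.64427742]
egg [333.79071242 221.45647468] egg seen (335.0, 221.25)
```

The tips match the prediction to within the jaws' width, so I'm lowering over the egg.

```bash
python3 -m inch '[[[-0.002,-0.004,0.05],[0,0,0],0.37],[[-0.002,-0.004,0.11],[0,0,0],0.37],[[-0.002,-0.004,0.16],[0,0,0],0.37],[[-0.002,-0.004,0.19],[0,0,0],0.37],[[-0.002,-0.004,0.21],[0,0,0],0.37]]'|tail -5;python3 -m inch '[[[0,0,0.01],[0,0,0],0.37],[[0,0,0.02],[0,0,0],0.37],[[0,0,0.028],[0,0,0],0.37],[[0,0,0.028],[0,0,0],0.37]]'|tail -6;python3 go.py .5198 .0445 .149 -.73
python3 - <<'E'
from station import arm
import cv2,pickle,numpy as np
I=[]
for n,(u,v) in(("scene",(285,130)),("top",(290,180))):
    c=arm.capture(n);pickle.dump(c,open(n+"8.pkl","wb"));i=c["img"][:,:,::-1];cv2.imwrite(f"pics/{n}8.png",i)
    w,h=(100,125) if n=="scene" else (80,100)
    I.append(cv2.resize(i[v:v+h,u:u+w],(400,500),interpolation=2))
cv2.imwrite("pics/m8.png",np.hstack(I))
E
```

```text
tool_pos: [0.5205, 0.0449, 0.1654]
tcp_rot: [-0.0, 0.935, -0.355, 0.0]
contact_force: [0.2, 0.8, -0.6]
gripper_width: 0.0344
finger_force: 2.9
time: 14.5
tool_pos: [0.5204, 0.045, 0.1515]
tcp_rot: [-0.0, 0.935, -0.355, 0.0]
contact_force: [-0.4, 0.6, -0.9]
gripper_width: 0.0343
finger_force: 2.9
t14.50 pos [0.5204 0.045  0.1515] psi -0.725 w 0.0343 F [-0.4  0.6 -0.9] ff 2.9 q [ 0.04 -0.19  1.87 -0.    1.47  2.33]
[-0.0003  0.0015  0.0051] [-0.   -0.    0.01]
```

View pics/m8.png

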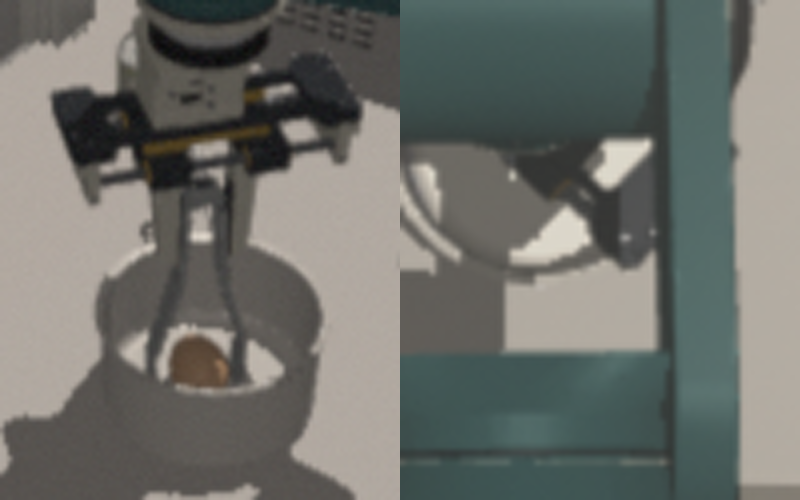

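The egg sits between the jaws (crop ~198,362; jaws at 155 and 238), with no contact force. Closing now.

```bash
python3 -m inch '[[[0,0,0],[0,0,0],0.35],[[0,0,0],[0,0,0],0.33],[[0,0,0],[0,0,0],0.31],[[0,0,0],[0,0,0],0.29],[[0,0,0],[0,0,0],0.26]]'|tail -5;python3 -m inch '[[[0,0,0],[0,0,0],0],[[0,0,0],[0,0,0],0],[[0,0,0],[0,0,0],0],[[0,0,0],[0,0,0],0]]'|tail -5
```

```text
tool_pos: [0.5204, 0.045, 0.1516]
tcp_rot: [-0.0, 0.935, -0.355, 0.0]
contact_force: [0.3, -0.6, -1.5]
gripper_width: 0.0281
finger_force: 29.9
tool_pos: [0.5203, 0.045, 0.1516]
tcp_rot: [-0.0, 0.935, -0.355, 0.0]
contact_force: [1.1, 0.1, -0.3]
gripper_width: 0.028
finger_force: 29.9
```

```bash
python3 -m inch '[[[0,0,-0.01],[0,0,0],0],[[0,0,-0.04],[0,0,0],0],[[0,0,-0.08],[0,0,0],0],[[0,0,-0.12],[0,0,0],0],[[0,0,-0.17],[0,0,0],0]]'|tail -5;python3 -m inch '[[[0,0,-0.05],[0,0,0],0],[[0,0,-0.1],[0,0,0],0],[[0,0,-0.14],[0,0,0],0],[[0,0,-0.16],[0,0,0],0],[[0,0,-0.16],[0,0,0],0]]'|tail -5;python3 -m inch '[[[0,0,0],[0,0,0],0],[[0,0,0],[0,0,0],0],[[0,0,0],[0,0,0],0]]';python3 - <<'E'
from station import arm
import cv2,pickle,numpy as np
I=[]
for n,(u,v) in(("scene",(240,100)),("top",(150,120))):
    c=arm.capture(n);pickle.dump(c,open(n+"9.pkl","wb"));i=c["img"][:,:,::-1]
    w,h=(180,225) if n=="scene" else (160,200)
    I.append(cv2.resize(i[v:v+h,u:u+w],(400,500),interpolation=2))
cv2.imwrite("pics/m9.png",np.hstack(I))
E
```

```text
tool_pos: [0.5201, 0.0449, 0.2381]
tcp_rot: [0.0, 0.935, -0.355, -0.0]
contact_force: [0.1, -0.4, -1.3]
gripper_width: 0.0278
finger_force: 29.9
tool_pos: [0.5205, 0.0449, 0.3183]
tcp_rot: [-0.0, 0.935, -0.355, 0.001]
contact_force: [0.8, -0.3, -1.9]
gripper_width: 0.0282
finger_force: 29.9
time: 16.8
tool_pos: [0.5201, 0.045, 0.3156]
tcp_rot: [0.0, 0.935, -0.355, -0.001]
contact_force: [-0.3, -0.3, -1.3]
gripper_width: 0.0279
finger_force: 29.9
```

View pics/m9.png

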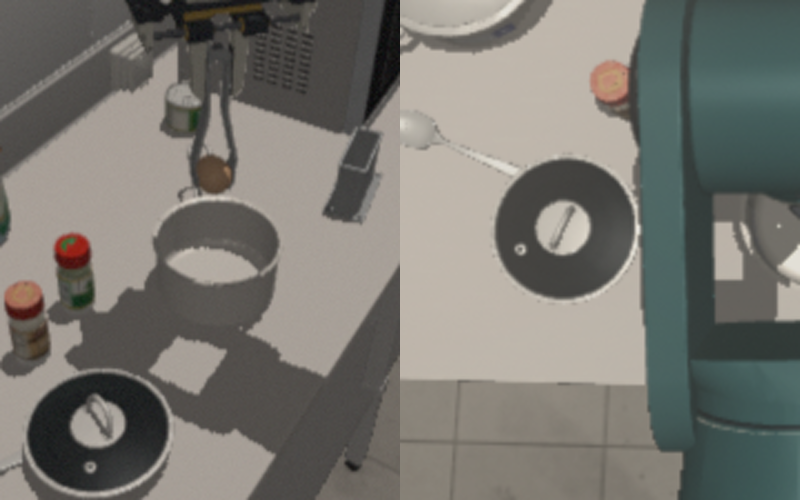

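The egg is held in the tongs above the empty pan (crop ~214,173, about 0.19 m up); the lid is on the trivet and the jars have not moved.

```bash
python3 -m inch '[[[0,0,0],[0,0,0],0],[[0,0,0],[0,0,0],0],[[0,0,0],[0,0,0],0]]'|tail -2; python3 -c "
from station import arm
print(arm.job_done())"
```

```text
gripper_width: 0.0284
finger_force: 29.9
the job is handed in; nothing more can be done
None
```

I handed the job in at about 17 s on the robot's clock, with the egg held still in the tongs roughly 0.19 m above the table over the pan, the lid flat on the trivet and the jars untouched; no verdict was returned.

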